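Stand the eyelet post in the die block

TASK

Fetch the square steel post with the brass domed tip and stand it upright in the slot of the die block, about midway along the jaws, turned so that its flats are square to the jaws. Lower it all the way onto the slot's floor before letting go; do not drop it in. Leave the rubber-tipped post and the hexagonal post standing where they are.

Things in the scene. Friction and masses are not known exactly. Their poses are not given: they have to be found in the camera images.
- brass_post: the post to load, standing upright and loose on the table, about 0.35 to 0.65 kg: the square steel shank is 30 x 30 x 80 mm, its side faces square to the body's x and y axes, and a 28 mm wide, 10 mm high brass dome stands on top (90 mm overall). Origin at the centre of the underside, z up along the post.
- rubber_post: bystander, standing loose on the table: the square steel shank is 30 x 30 x 80 mm, its side faces square to the body's x and y axes, and a 28 mm wide, 10 mm high flat black rubber tip stands on top (90 mm overall). Origin at the centre of the underside, z up. Leave it.
- hex_post: bystander, standing loose on the table: hexagonal steel shank 32 mm across flats, 80 mm high, with a 28 mm wide, 10 mm high red plastic tip. Origin at the centre of the underside, z up. Leave it.
- die_block: fixed die block: green base 110 (x) x 120 (y) x 12 mm with two blue fixed jaws, 90 mm long, along the body x axis. The slot between them (along x at y = 0, open at both ends and top) is 40 mm wide; its floor is 12 mm above the origin. Jaw tops are 34 mm above the origin, outer faces at y = +-42 mm; the upper 10 mm flare to a 54 mm mouth. Origin: centre of the underside, on the table; z up.

How it is judged:
By the outcome, as a careful person would: the job done as asked, in the order asked, and still so for the second after the job is handed in, with the robot touching nothing.
It also fails if it takes over 38 s, if anything falls off the work surface, if the arm or the gripper's body presses on something with over 40 N, if the wrist force passes 120 N, or if a joint passes its speed limit or range.

ROBOT

A 6-joint arm with a two-finger parallel gripper is mounted at the origin on the work surface. World frame = base frame: x ahead of the robot, y to its left, z up, the work surface at z = 0. Lengths are in m, angles in rad, forces in N, time in s.
With the tool pointing down it reaches from about 0.4 to 0.825 m from the base axis. Payload 7 kg.
Tool frame: the origin (TCP) lies at the very end of the fingers, on their centre line; the grasp point (between the pads) lies arm.hold_point_z behind it (arm.hold_point_z is the distance from the TCP to the grasp point, in m); z points along the fingers, y is the line along which they close (so a half turn about z gives the same grasp; the last joint's range is limited). The gripper opens to 88 mm and grips with 3 to 60 N. Pads are 19 mm wide; open, the fingers measure 130 mm over their backs; the gripper's body (78 mm by 193 mm) begins 47 mm behind the grasp point.
Start: joints at [1.53, 0.359, 0.012, 0, -1.224, -0.288], TCP at [0.218, 0.639, 0.227] pointing down, gripper open.
Joint ranges: [-3.07, 3.07], [-1.43, 2.12], [-1.02, 1.25], [-3.03, 1.67], [-3.05, -0], [-3.03, 3.03]. Speed limits (rad/s): [2.39, 2.39, 3.01, 3.14, 3.14, 3.14].

INTERFACE

Orientations are given as [roll, pitch, yaw] about the fixed x, y, z axes, in that order (R = Rz(yaw) Ry(pitch) Rx(roll)).
In Python, from station import arm, camrig, ticket gives the robot as it stands (arm), with the cameras (camrig) and the job (ticket).
- The arm moves only by the tool inch_along, called as a command line: name --argument value ..., lists and objects as JSON in quotes. Schema: {"type":"object","properties":{"steps":{"type":"array","items":{"type":"object","properties":{"jaw":{"type":"number"},"d":{"type":"array","items":{"type":"number"},"minItems":3,"maxItems":3},"twist":{"type":"number"}},"additionalProperties":false,"required":["jaw"]},"minItems":1,"maxItems":20},"grip_force":{"type":"number"},"only":{"type":"string"},"quiet":{"type":"boolean"},"lines":{"type":"string"}},"required":["steps"],"additionalProperties":false}. steps is a list of rows, 1 to 20 of them, each an object with the fields jaw (the finger opening in m), d (a list: dx, dy, dz in normalised numbers (1 is 500 mm)), twist (a turn about the tool's z in fractions of the full range, 1 being 4 rad); a field left out counts as zero (the opening has to be given); each row is the pose to reach, as a shift and turn from the pose commanded when the call began, along the tool's axes at that moment; what a row does not reach only later rows make up. A row lasts 1/12 s, in which the tool goes at most 0.0417 m and 0.125 rad, less where a joint would pass 70% of its speed; a pose out of reach is approached as far as the arm can. The fingers move at their own pace and stop on an object; grip_force is the grip in N (left out, the last holds). Time passes only in rows, so rows that do not move let the fingers close. The tool returns the time, the measured TCP pose, the force, the opening and the grip force at its end. only (a regular expression) keeps the lines of the reply that match it, lines (a string "A,B") keeps lines A to B, and quiet returns only ok. Input that does not fit is refused with a message, and nothing moves.
- arm.get_state(): the state, without advancing time (a new reading comes with each control period).
- camrig.grab_frame(name): name is "scene" or "top" or "wrist"; returns the picture (480x640x3 uint8, red, green, blue); there is no depth.
- camrig.camera_params(name): a dict with "fx", "fy", "cx", "cy" (pixels), "D" ([k1, k2, p1, p2, k3] as OpenCV has them; the pictures are not rectified), "T" (4x4, takes a point from camera to world coordinates); the wrist camera has in their place "hand_eye" (4x4, takes a point from camera to tool coordinates, whose origin is the TCP and whose axes are the flange's). Camera axes: x right, y down, z forward; pixel columns grow to the right and rows downward; lengths in m; the calibration is good to about 2 mm. A picture is of the moment at which its call begins: read the wrist's pose just before it. camera_params takes no time and is no camera call.
- ticket.job_done(): hands the job in; it is judged then, once.
The state is a dict: "t": time; "q": joint angles; "qd": joint speeds; "joint_efforts": joint torques, N m; "eef_pos": TCP position; "ee_rot": TCP orientation; "force": force on the tool from outside, world axes, zero at the start; "moment": the same for the moment, N m; "width": finger opening in m; "gripper_force": force on a finger pad.
Only numpy, scipy, OpenCV 4.12 (cv2) and the standard library are available. Lean on these libraries where they do the work, as an engineer would, in place of code of your own. Each camera call takes 0.05 s, during which the arm holds its last target. There are 200 camera calls.

## Working session

There is one attempt and no reset: what is moved stays moved. The work goes in short steps, Python scripts to look and compute and a tool call to move; the robot and the scene stay as the last step left them, time stands still between calls to the robot, and variables do not carry over. Pictures are saved under pics/ and viewed, at most 10 in all, crops included, and the job is handed in when it is done.

```bash
ls; mkdir -p pics
```

Run:
```python
from station import arm, camrig, ticket
import cv2,numpy as np
for n in("scene","top"):
    cv2.imwrite(f"pics/{n}0.png",camrig.grab_frame(n)[:,:,::-1])
np.set_printoptions(precision=4,suppress=True)
for n in("scene","top","wrist"):print(n,camrig.camera_params(n))
print(arm.get_state(),arm.hold_point_z)
```

```text
pics
station.py
scene {'fx': 479.2688885118613, 'fy': 479.2688885118613, 'cx': 314.00908182009135, 'cy': 235.1554122048139, 'D': array([-0.118,  0.   ,  0.   ,  0.   ,  0.   ]), 'T': array([[ 0.2123,  0.7335, -0.6456,  1.0391],
       [ 0.9772, -0.164 ,  0.1349, -0.1379],
       [-0.0069, -0.6595, -0.7516,  0.5753],
       [ 0.    ,  0.    ,  0.    ,  1.    ]])}
top {'fx': 465.7075612478253, 'fy': 465.7075612478253, 'cx': 327.00423352000166, 'cy': 241.00948640787095, 'D': array([-0.0648,  0.    ,  0.    ,  0.    ,  0.    ]), 'T': array([[-0.1224, -0.9667,  0.2247,  0.365 ],
       [-0.9925,  0.1208, -0.0209, -0.0129],
       [-0.0069, -0.2256, -0.9742,  0.9265],
       [ 0.    ,  0.    ,  0.    ,  1.    ]])}
wrist {'fx': 379.82878472284835, 'fy': 379.82878472284835, 'cx': 316.0676373185482, 'cy': 237.07696570090593, 'D': array([0.0103, 0.    , 0.    , 0.    , 0.    ]), 'hand_eye': array([[ 0.0009, -0.964 , -0.2659,  0.0725],
       [ 1.    ,  0.0009,  0.0002,  0.0001],
       [ 0.0001, -0.2659,  0.964 , -0.1585],
       [ 0.    ,  0.    ,  0.    ,  1.    ]])}
{'t': 0.1, 'q': array([ 1.5301,  0.3593,  0.0112, -0.0003, -1.2241, -0.2881]), 'qd': array([-0.0017,  0.0002, -0.0003,  0.0001, -0.0003,  0.0004]), 'joint_efforts': array([ -0.0015, -58.4161,  29.3755,   7.0157,   0.0102,  -0.0001]), 'eef_pos': array([0.2178, 0.6384, 0.2257]), 'ee_rot': array([ 3.1401, -0.0001, -0.3289]), 'force': array([0.0731, 1.1077, 0.522 ]), 'moment': array([-0.0036, -0.0083, -0.0064]), 'gripper_force': 0.0, 'width': 0.08788043231580689} 0.0188
```

View pics/scene0.png

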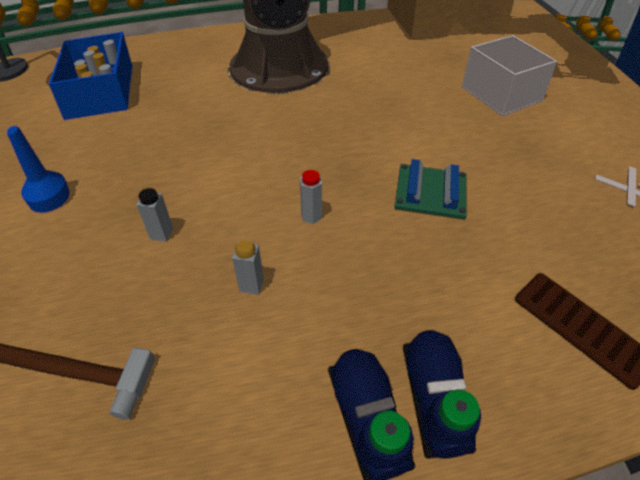

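View pics/top0.png

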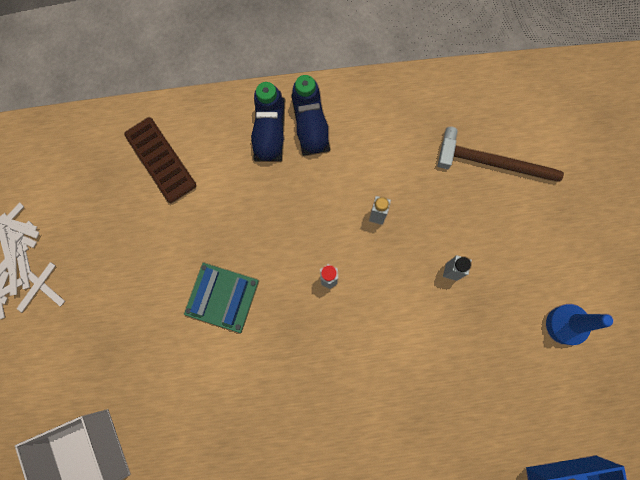

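The scene view shows the brass dome at (246,248) with its shank below, the red hex tip at (311,177), the rubber tip at (149,196) and the die block at (432,190). In the top view they are at brass (382,204), red (329,273), black (462,264) and die (222,297).

Create h.py:
```python
import cv2,numpy as np
from station import arm, camrig, ticket
from scipy.spatial.transform import Rotation as R
np.set_printoptions(precision=4,suppress=True)
def cam(n,st=None):
    c=camrig.camera_params(n); K=np.array([[c["fx"],0,c["cx"]],[0,c["fy"],c["cy"]],[0,0,1]])
    if n=="wrist":
        st=st or arm.get_state(); W=np.eye(4); W[:3,:3]=R.from_euler("xyz",st["ee_rot"]).as_matrix(); W[:3,3]=st["eef_pos"]; T=W@c["hand_eye"]
    else: T=c["T"]
    return K,np.array(c["D"]),np.array(T)
def rays(C,px):
    K,D,T=C; u=cv2.undistortPoints(np.float64(px).reshape(-1,1,2),K,D).reshape(-1,2)
    return T[:3,3],np.c_[u,np.ones(len(u))]@T[:3,:3].T
def plane(C,px,z):
    o,d=rays(C,px); return o+d*((z-o[2])/d[:,2])[:,None]
def tri(A,pa,B,pb):
    o1,d1=rays(A,[pa]);o2,d2=rays(B,[pb]);d1=d1[0];d2=d2[0]
    s=np.linalg.lstsq(np.c_[d1,-d2],o2-o1,rcond=None)[0]
    p,q=o1+s[0]*d1,o2+s[1]*d2; return (p+q)/2,np.linalg.norm(p-q)
def blobs(img,lo,hi,roi,amin=20):
    x0,y0,x1,y1=roi; m=cv2.inRange(cv2.cvtColor(img,cv2.COLOR_RGB2HSV),lo,hi); k=np.zeros_like(m);k[y0:y1,x0:x1]=m[y0:y1,x0:x1]
    c=[a for a in cv2.findContours(k,cv2.RETR_EXTERNAL,cv2.CHAIN_APPROX_NONE)[0] if cv2.contourArea(a)>amin]
    return sorted(c,key=cv2.contourArea,reverse=True)
def cen(c): m=cv2.moments(c); return np.array([m["m10"],m["m01"]])/m["m00"]
```

Run:
```python
from h import *
I={n:cv2.imread(f"pics/{n}0.png")[:,:,::-1].copy() for n in("scene","top")}
S,T=cam("scene"),cam("top")
for n,(x,y) in(("scene",(246,248)),("top",(382,204))): print(n,cv2.cvtColor(I[n],cv2.COLOR_RGB2HSV)[y-2:y+3:2,x-2:x+3:2].reshape(-1,3).tolist(), cv2.cvtColor(I[n],cv2.COLOR_RGB2HSV)[y+30,x+30])
def show(name,lo,hi,rs,rt,k=1):
    a=blobs(I["scene"],lo,hi,rs);b=blobs(I["top"],lo,hi,rt)
    print(name,[(cen(c),cv2.contourArea(c)) for c in a[:3]],[(cen(c),cv2.contourArea(c)) for c in b[:3]])
    if a and b: print("  tri",tri(S,cen(a[0]),T,cen(b[0])))
    return a,b
show("brass",(18,170,90),(30,255,255),(225,230,270,262),(365,190,400,220))
show("red",(0,180,80),(8,255,255),(295,165,328,190),(312,258,345,290))
show("black",(0,0,0),(180,255,45),(135,185,165,206),(448,250,475,275))
a,b=show("green",(60,80,30),(90,255,255),(385,155,480,225),(175,255,270,340))
for c in b[:1]:
    q=cv2.boxPoints(cv2.minAreaRect(c)); print("top green box",q, plane(T,q,.012))
a,b=show("blue",(100,120,40),(125,255,255),(385,150,480,225),(175,255,270,340))
for c in b[:2]:
    q=cv2.boxPoints(cv2.minAreaRect(c)); print("top jaw",q.tolist(), plane(T,q,.034)[:,:2].tolist())
```

```bash
python3 -c "
import cv2,numpy as np
t=cv2.imread('pics/top0.png')
a=cv2.resize(t[255:340,175:270],None,fx=4,fy=4,interpolation=2);b=cv2.resize(t[180:265,350:445],None,fx=4,fy=4)
cv2.imwrite('pics/crop.png',np.hstack([a,b]))"
```

```text
scene [[19, 184, 140], [20, 202, 140], [19, 189, 143], [20, 208, 140], [19, 190, 141], [19, 195, 140], [20, 193, 143], [20, 201, 142], [20, 203, 141]] [ 17 145 146]
top [[20, 152, 193], [19, 151, 193], [19, 151, 194], [20, 152, 193], [19, 155, 194], [19, 153, 197], [19, 152, 199], [19, 158, 192], [19, 154, 194]] [ 17 124 175]
brass [(array([244.4743, 248.4579]), 223.5)] []
red [(array([310.3944, 176.5576]), 191.0)] [(array([328.4724, 272.892 ]), 145.0)]
  tri (array([ 0.4993, -0.028 ,  0.0838]), np.float64(0.0033756029766174316))
black [(array([148.1275, 196.2941]), 204.0)] [(array([462.3614, 264.2716]), 148.5)]
  tri (array([ 0.4851, -0.2751,  0.0818]), np.float64(0.002516849177666378))
green [(array([429.5166, 193.6638]), 1713.0)] [(array([228.8071, 300.0625]), 2225.5), (array([195.4011, 288.1939]), 125.5)]
  tri (array([ 0.4857,  0.1825, -0.0094]), np.float64(0.008718011365556411))
top green box [[183.5838 314.2948]
 [200.5537 261.4994]
 [257.978  279.9572]
 [241.0081 332.7526]] [[0.4643 0.265  0.012 ]
 [0.5655 0.2247 0.012 ]
 [0.5142 0.113  0.012 ]
 [0.4154 0.1552 0.012 ]]
blue [
[... 216 characters left out ...]
850376205))
top jaw [[223.23983764648438, 321.7284851074219], [239.1221923828125, 277.2579040527344], [248.1810302734375, 280.4931945800781], [232.29867553710938, 324.9637756347656]] [[0.43882600485226786, 0.18322046901343775], [0.5203778585485173, 0.14591524810146586], [0.511927600551337, 0.12892590059511955], [0.43070194064575784, 0.16647148137797546]]
top jaw [[189.56124877929688, 311.1058044433594], [205.82962036132812, 266.7375183105469], [212.64645385742188, 269.2370300292969], [196.37808227539062, 313.6053161621094]] [[0.466592681233145, 0.24640207869196523], [0.5490162451413604, 0.2092663356509021], [0.5424365954431722, 0.1962497737484015], [0.46028057266151096, 0.23356305870767285]]
```

View pics/crop.png

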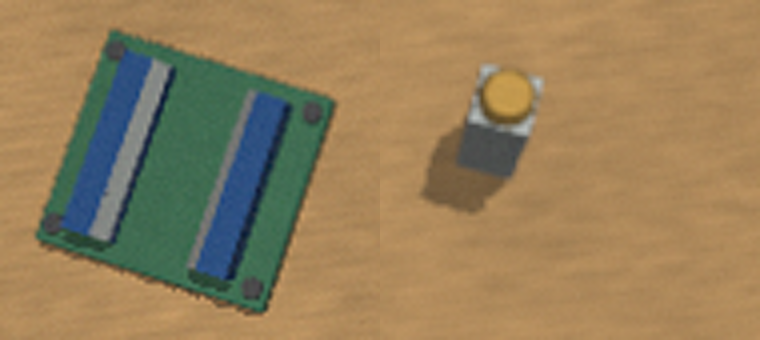

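The crop shows the die with its two jaws slanting up and to the right (slot yaw about -24°). The brass post's top square is tilted by about 12°, so I'll hover over it with the wrist camera to measure it.

Add to h.py:
```python
def delta(p,yaw=None):
    s=arm.get_state(); M=R.from_euler("xyz",s["ee_rot"]).as_matrix()
    d=M.T@(np.array(p)-s["eef_pos"]); t=0 if yaw is None else -((yaw-s["ee_rot"][2]+np.pi)%(2*np.pi)-np.pi)
    print("t",s["t"],"pos",s["eef_pos"],"yaw",s["ee_rot"][2],"delta",d,"turn",t, "half", t-np.sign(t)*np.pi,"f",s["force"],"w",s["width"],"q6",s["q"][5])
```

Run:
```python
from h import *
I={n:cv2.imread(f"pics/{n}0.png")[:,:,::-1].copy() for n in("scene","top")}
S,T=cam("scene"),cam("top")
b=blobs(I["top"],(15,140,100),(25,255,255),(368,190,397,217)); print([cv2.contourArea(c) for c in b],cen(b[0]))
p,e=tri(S,(244.5,248.4),T,cen(b[0])); print(p,e)
delta([p[0],p[1],.227],np.radians(-12))
```

```text
[105.5] [381.6382 203.6098]
[ 0.619  -0.1441  0.0826] 0.002607476977879608
t 0.1 pos [0.2178 0.6384 0.2257] yaw -0.32890417478186196 delta [ 0.6324  0.611  -0.0003] turn -0.11946466454254256 half 3.0221279890472506 f [0.0731 1.1077 0.522 ] w 0.08788043231580689 q6 -0.2881153774137663
```

Careful with the scale: shifts go in shares of 500 mm and turns go in shares of 4 rad. That gives: 0.4 m / 0.5 = 0.8, 0.336 m / 0.5 = 0.672.

inch_along --steps '[{"jaw": 0.088, "d": [0.2, 0.168, 0]}, {"jaw": 0.088, "d": [0.4, 0.336, 0]}, {"jaw": 0.088, "d": [0.6, 0.504, 0]}, {"jaw": 0.088, "d": [0.8, 0.672, 0]}, {"jaw": 0.088, "d": [0.8, 0.672, 0]}, {"jaw": 0.088, "d": [0.8, 0.672, 0]}, {"jaw": 0.088, "d": [0.8, 0.672, 0]}, {"jaw": 0.088, "d": [0.8, 0.672, 0]}, {"jaw": 0.088, "d": [0.8, 0.672, 0]}, {"jaw": 0.088, "d": [0.8, 0.672, 0]}, {"jaw": 0.088, "d": [0.8, 0.672, 0]}, {"jaw": 0.088, "d": [0.8, 0.672, 0]}, {"jaw": 0.088, "d": [0.8, 0.672, 0]}, {"jaw": 0.088, "d": [0.8, 0.672, 0]}, {"jaw": 0.088, "d": [0.8, 0.672, 0]}, {"jaw": 0.088, "d": [0.8, 0.672, 0]}, {"jaw": 0.088, "d": [0.8, 0.672, 0]}]'

```text
t: 1.52
eef_pos: [0.4877, 0.1923, 0.2264]
ee_rot: [3.141, 0.0, -0.328]
force: [0.6, 0.8, 0.4]
width: 0.0876
gripper_force: 0.0
```

Run:
```python
from h import *
import json
s=arm.get_state(); im=camrig.grab_frame("wrist"); cv2.imwrite("pics/w1.png",im[:,:,::-1])
json.dump({k:np.array(s[k]).tolist() for k in("eef_pos","ee_rot")},open("w1.json","w"))
print(s["eef_pos"],s["ee_rot"],s["qd"])
```

```text
[0.4877 0.1923 0.2264] [ 3.1415  0.0002 -0.328 ] [ 0.0094 -0.0026  0.0025 -0.0005  0.0007 -0.0009]
```

View pics/w1.png

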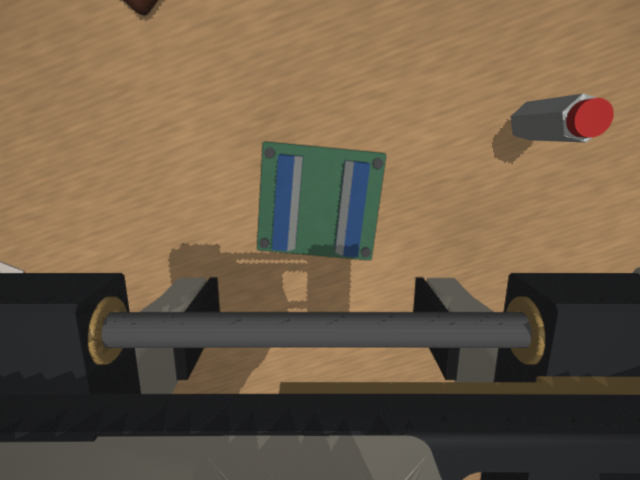

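The wrist view shows the whole die at (262-385, 142-260), with blue jaw tops near (286,203) and (354,208) and the slot between them. The red hex tip is at (590,117).

Create die.py:
```python
from h import *
import json
W=cam("wrist",json.load(open("w1.json"))); T=cam("top"); 
w=cv2.imread("pics/w1.png")[:,:,::-1].copy(); t=cv2.imread("pics/top0.png")[:,:,::-1].copy()
def ordr(q):  # order by image-vertical halves
    q=q[np.argsort(q[:,1])]; a=q[:2][np.argsort(q[:2,0])]; b=q[2:][np.argsort(q[2:,0])]; return np.r_[a,b]
ctr=[]
for n,C,im,roi in(("w",W,w,(240,120,400,262)),("t",T,t,(175,255,270,340))):
    J=sorted(blobs(im,(100,120,40),(125,255,255),roi)[:2],key=lambda c:cen(c)[0])
    Q=[ordr(cv2.boxPoints(cv2.minAreaRect(c))) for c in J]
    P=[plane(C,q,.034)[:,:2] for q in Q]
    for q,p in zip(Q,P):
        ax=(p[0]+p[1]-p[2]-p[3])/2; print(n,"jaw c",p.mean(0),"len",np.linalg.norm(ax),"yaw",np.degrees(np.arctan2(ax[1],ax[0])),"wid",np.linalg.norm(p[0]-p[1]))
    print(n,"mid",(P[0].mean(0)+P[1].mean(0))/2,"sep",np.linalg.norm(P[0].mean(0)-P[1].mean(0)))
    g=np.vstack(blobs(im,(55,60,20),(90,255,255),roi,5)); q=ordr(cv2.boxPoints(cv2.minAreaRect(g))); p=plane(C,q,.012)[:,:2]
    ax=p[0]+p[1]-p[2]-p[3]; print(n,"base c",p.mean(0),"yaw",np.degrees(np.arctan2(ax[1],ax[0])),"dims",np.linalg.norm(ax)/2,np.linalg.norm(p[0]-p[1]))
    ctr.append((Q,q))
for i in(0,1):
    print("jaw corners z",[tri(W,a,T,b)[0][2].round(4) for a,b in zip(ctr[0][0][i],ctr[1][0][i])])
print("base z",[tri(W,a,T,b)[0][2].round(4) for a,b in zip(ctr[0][1],ctr[1][1])])
```

```bash
python3 die.py; python3 -c "
from h import *
delta([.615,-.144,.227],np.radians(-12))"
```

```text
w jaw c [0.5055 0.22  ] len 0.09032724963862422 yaw -24.576679173930454 wid 0.014386846115724154
w jaw c [0.4771 0.1561] len 0.09046906372910993 yaw -24.15365043915583 wid 0.014015683955166692
w mid [0.4913 0.1881] sep 0.06991338858288826
w base c [0.4909 0.1879] yaw -24.09924539214345 dims 0.10858623216651676 0.11723347995910384
t jaw c [0.5046 0.2214] len 0.09031763134239788 yaw -24.340037369082136 wid 0.01458501538951871
t jaw c [0.4755 0.1561] len 0.08958119424403747 yaw -24.694628078923138 wid 0.018974846215722128
t mid [0.49   0.1888] sep 0.07144249549005957
t base c [0.4899 0.1894] yaw -23.066100087008106 dims 0.10921002653826163 0.1218553987429013
jaw corners z [np.float64(0.0355), np.float64(0.0334), np.float64(0.032), np.float64(0.0326)]
jaw corners z [np.float64(0.0356), np.float64(0.0234), np.float64(0.0351), np.float64(0.0292)]
base z [np.float64(0.0267), np.float64(0.0092), np.float64(0.0018), np.float64(0.0158)]
t 1.5667 pos [0.4876 0.1925 0.2265] yaw -0.327530462739799 delta [ 0.2288  0.2776 -0.0005] turn -0.11809095250047941 half 3.0235017010893137 f [-0.1604  0.5662  0.0603] w 0.08790885431101486 q6 0.492903024534535
```

In the tool's units: 0.278 m / 0.5 = 0.556, 0.21 m / 0.5 = 0.42, -0.118 rad / 4 = -0.0295.

inch_along --steps '[{"jaw": 0.088, "d": [0.2, 0.26, 0], "twist": -0.015}, {"jaw": 0.088, "d": [0.42, 0.556, 0], "twist": -0.0295}, {"jaw": 0.088, "d": [0.42, 0.556, 0], "twist": -0.0295}, {"jaw": 0.088, "d": [0.42, 0.556, 0], "twist": -0.0295}, {"jaw": 0.088, "d": [0.42, 0.556, 0], "twist": -0.0295}, {"jaw": 0.088, "d": [0.42, 0.556, 0], "twist": -0.0295}, {"jaw": 0.088, "d": [0.42, 0.556, 0], "twist": -0.0295}, {"jaw": 0.088, "d": [0.42, 0.556, 0], "twist": -0.0295}, {"jaw": 0.088, "d": [0.42, 0.556, 0], "twist": -0.0295}, {"jaw": 0.088, "d": [0.42, 0.556, 0], "twist": -0.0295}, {"jaw": 0.088, "d": [0.42, 0.556, 0], "twist": -0.0295}, {"jaw": 0.088, "d": [0.42, 0.556, 0], "twist": -0.0295}]'

```text
t: 2.57
eef_pos: [0.597, -0.1382, 0.2264]
ee_rot: [-3.142, 0.0, -0.21]
force: [0.3, 0.6, 0.2]
width: 0.0875
gripper_force: 0.0
```

Run:
```python
from h import *
import json
s=arm.get_state(); im=camrig.grab_frame("wrist"); cv2.imwrite("pics/w2.png",im[:,:,::-1])
json.dump({k:np.array(s[k]).tolist() for k in("eef_pos","ee_rot")},open("w2.json","w"))
K,D,T=cam("wrist",s); M=np.linalg.inv(T)
px=cv2.projectPoints(np.array([[.619,-.144,.083]]),cv2.Rodrigues(M[:3,:3])[0],M[:3,3],K,D)[0].ravel().astype(int); print(px)
x,y=px; c=im[max(y-70,0):y+80,x-100:x+100]; cv2.imwrite("pics/w2c.png",cv2.resize(c,None,fx=4,fy=4,interpolation=2)[:,:,::-1]); print(x-100,max(y-70,0))
```

```text
[317 196]
217 126
```

View pics/w2c.png

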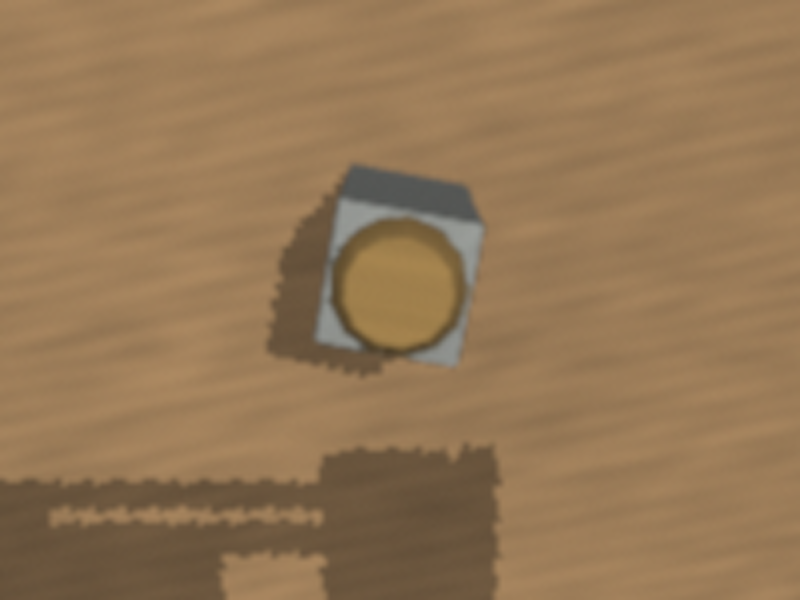

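The crop shows the post's top square with corners at crop (338,197), (484,222), (458,366) and (315,342), and the dome at (400,285). Next I'll measure its yaw, height and centre.

Run:
```python
from h import *
import json
W=cam("wrist",json.load(open("w2.json")));S,T=cam("scene"),cam("top")
w=cv2.imread("pics/w2.png")[:,:,::-1].copy()
hsv=cv2.cvtColor(w,cv2.COLOR_RGB2HSV)
print(hsv[[194,178,211],[303,330,328]].tolist() )
b=blobs(w,(0,0,120),(180,60,255),(280,165,350,225),5); print([cv2.contourArea(c) for c in b])
q=cv2.boxPoints(cv2.minAreaRect(cv2.convexHull(np.vstack(b)))); print(q.tolist())
hand=np.array([[338,197],[484,222],[458,366],[315,342]])/4-.375+[217,126]
for name,v in(("auto",q),("hand",hand)):
    p=plane(W,v,.08)[:,:2]; e=np.roll(p,-1,0)-p
    print(name,"c",p.mean(0),"sides",np.linalg.norm(e,axis=1),"yaw mod90",[(np.degrees(np.arctan2(a[1],a[0]))%90).round(2) for a in e])
d=blobs(w,(10,90,60),(28,255,255),(298,180,334,216)); print([(cen(c),cv2.contourArea(c)) for c in d][:3])
dome=np.array([400,285])/4-.375+[217,126]
t2=tri(W,dome,T,(381.6,203.6));print("tri W-T",t2,"W-S",tri(W,dome,S,(244.5,248.4)),"T-S",tri(T,(381.6,203.6),S,(244.5,248.4)))
print("dome at .085",plane(W,[dome],.085))
```

```text
[[19, 132, 131], [50, 9, 86], [35, 11, 135]]
[173.5, 50.0, 50.0]
[[295.4053955078125, 211.5675506591797], [301.4864501953125, 175.08106994628906], [337.810791015625, 181.13511657714844], [331.729736328125, 217.62159729003906]]
auto c [ 0.6187 -0.1435] sides [0.0301 0.0294 0.0302 0.0302] yaw mod90 [np.float64(67.92), np.float64(68.62), np.float64(69.39), np.float64(68.37)]
hand c [ 0.6189 -0.1434] sides [0.0296 0.0298 0.0297 0.0298] yaw mod90 [np.float64(68.37), np.float64(68.6), np.float64(68.31), np.float64(68.35)]
[(array([315.8209, 197.7148]), 855.0)]
tri W-T (array([ 0.619 , -0.1432,  0.0824]), np.float64(0.0009065599367403319)) W-S (array([ 0.619 , -0.1445,  0.0832]), np.float64(0.0017593064788891824)) T-S (array([ 0.619 , -0.1441,  0.0827]), np.float64(0.002678967360120025))
dome at .085 [[ 0.6192 -0.1437  0.085 ]]
```

In the tool's units: 0.1 m / 0.5 = 0.2, 0.0226 m / 0.5 = 0.0452, 0.167 rad / 4 = 0.0418.

inch_along --steps '[{"jaw": 0.07, "d": [0.0452, 0.0012, 0], "twist": 0.025}, {"jaw": 0.07, "d": [0.0452, 0.0012, 0], "twist": 0.0418}, {"jaw": 0.07, "d": [0.0452, 0.0012, 0.08], "twist": 0.0418}, {"jaw": 0.07, "d": [0.0452, 0.0012, 0.16], "twist": 0.0418}, {"jaw": 0.07, "d": [0.0452, 0.0012, 0.2], "twist": 0.0418}, {"jaw": 0.07, "d": [0.0452, 0.0012, 0.2], "twist": 0.0418}, {"jaw": 0.07, "d": [0.0452, 0.0012, 0.2], "twist": 0.0418}, {"jaw": 0.07, "d": [0.0452, 0.0012, 0.2], "twist": 0.0418}]' --grip_force 25

```text
t: 3.28
eef_pos: [0.6204, -0.1439, 0.1287]
ee_rot: [-3.141, -0.003, -0.376]
force: [0.2, -0.3, 0.3]
width: 0.0698
gripper_force: 0.0
```

```bash
python3 -c "
from h import *
delta([.6188,-.1435,.039],-.377)"
```

```text
t 3.2833 pos [ 0.6204 -0.1439  0.1287] yaw -0.3759541518958116 delta [-0.0019  0.0003  0.0897] turn 0.001045848104188174 half -3.140546805485605 f [ 0.2208 -0.3293  0.3487] w 0.06983586559045779 q6 1.1157732684264976
```

In the tool's units: 0.088 m / 0.5 = 0.176, 0.08 m / 0.5 = 0.16.

inch_along --steps '[{"jaw": 0.07, "d": [-0.002, 0, 0.06]}, {"jaw": 0.07, "d": [-0.002, 0, 0.12]}, {"jaw": 0.07, "d": [-0.002, 0, 0.16]}, {"jaw": 0.07, "d": [-0.002, 0, 0.176]}, {"jaw": 0.07, "d": [-0.002, 0, 0.176]}, {"jaw": 0.07, "d": [-0.002, 0, 0.176]}, {"jaw": 0.045, "d": [-0.002, 0, 0.176]}, {"jaw": 0.035, "d": [-0.002, 0, 0.176]}, {"jaw": 0.02, "d": [-0.002, 0, 0.176]}, {"jaw": 0.02, "d": [-0.002, 0, 0.176]}, {"jaw": 0.02, "d": [-0.002, 0, 0.176]}, {"jaw": 0.02, "d": [-0.002, 0, 0.176]}, {"jaw": 0.02, "d": [-0.002, 0, 0.176]}, {"jaw": 0.02, "d": [-0.002, 0, 0.176]}]' --grip_force 35

```text
t: 4.45
eef_pos: [0.6183, -0.1442, 0.0387]
ee_rot: [-3.141, -0.0, -0.378]
force: [0.5, 1.3, 2.1]
width: 0.0295
gripper_force: 35.0
```

```bash
python3 -c "
from h import *
delta([.6188,-.1435,.039],-.377)"
```

```text
t 4.45 pos [ 0.6183 -0.1442  0.0387] yaw -0.3777108655380095 delta [ 0.0002 -0.0008 -0.0003] turn -0.0007108655380094753 half 3.1408817880517836 f [0.4601 1.2702 2.074 ] w 0.029526142555809647 q6 1.11520534414021
```

In the tool's units: -0.262 m / 0.5 = -0.524, -0.12 m / 0.5 = -0.24, 0.046 rad / 4 = 0.0115.

inch_along --steps '[{"jaw": 0.02, "d": [0, 0, -0.04]}, {"jaw": 0.02, "d": [0, 0, -0.1]}, {"jaw": 0.02, "d": [0, 0, -0.17]}, {"jaw": 0.02, "d": [0, 0, -0.24]}, {"jaw": 0.02, "d": [0, 0, -0.24]}, {"jaw": 0.02, "d": [0, 0, -0.24]}, {"jaw": 0.02, "d": [-0.06, -0.06, -0.24], "twist": 0.0115}, {"jaw": 0.02, "d": [-0.11, -0.12, -0.24], "twist": 0.0115}, {"jaw": 0.02, "d": [-0.16, -0.18, -0.24], "twist": 0.0115}, {"jaw": 0.02, "d": [-0.21, -0.24, -0.24], "twist": 0.0115}, {"jaw": 0.02, "d": [-0.26, -0.29, -0.24], "twist": 0.0115}, {"jaw": 0.02, "d": [-0.31, -0.34, -0.24], "twist": 0.0115}, {"jaw": 0.02, "d": [-0.36, -0.39, -0.24], "twist": 0.0115}, {"jaw": 0.02, "d": [-0.41, -0.44, -0.24], "twist": 0.0115}, {"jaw": 0.02, "d": [-0.45, -0.49, -0.24], "twist": 0.0115}, {"jaw": 0.02, "d": [-0.48, -0.524, -0.24], "twist": 0.0115}, {"jaw": 0.02, "d": [-0.48, -0.524, -0.24], "twist": 0.0115}, {"jaw": 0.02, "d": [-0.48, -0.524, -0.24], "twist": 0.0115}, {"jaw": 0.02, "d": [-0.48, -0.524, -0.24], "twist": 0.0115}, {"jaw": 0.02, "d": [-0.48, -0.524, -0.24], "twist": 0.0115}]'

```text
t: 6.12
eef_pos: [0.4912, 0.1868, 0.1575]
ee_rot: [3.14, 0.001, -0.425]
force: [0.5, 0.7, -5.4]
width: 0.0297
gripper_force: 35.0
```

Run:
```python
from h import *
delta([.491,.188,.158],-.424)
a=camrig.grab_frame("scene");b=camrig.grab_frame("wrist")
cv2.imwrite("pics/h1.png",np.hstack([cv2.resize(a[60:240,340:520],(400,400)),cv2.resize(b[100:340,200:440],(400,400))])[:,:,::-1])
```

```text
t 6.1167 pos [0.4912 0.1868 0.1575] yaw -0.42465312158500623 delta [-0.0006 -0.001  -0.0005] turn -0.0006531215850062999 half 3.140939532004787 f [ 0.5465  0.7298 -5.4162] w 0.029687997043805942 q6 0.4094045567481538
```

View pics/h1.png

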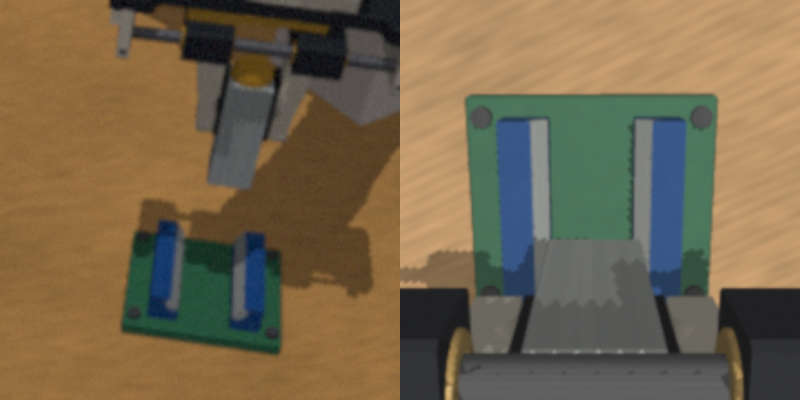

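The scene crop shows the post held over the die. The wrist crop shows the post's lower front edge from (538,240) to (643,240), lying between the slot edges at x 549 and 635, with the jaws parallel to it. I'll check tilt in the hand and the slot centring numerically.

Run:
```python
from h import *
K,D,T=cam("wrist"); H=np.linalg.inv(np.array(camrig.camera_params("wrist")["hand_eye"]))
P=np.array([[.015,.015,.0387],[.015,-.015,.0387],[.0156,.015,.0387],[.018,.015,.0387]])
print("pred front-bottom",cv2.projectPoints(P,cv2.Rodrigues(H[:3,:3])[0],H[:3,3],K,D)[0].reshape(-1,2),"seen (282.8,244),(345.8,244)")
b=cv2.imread("pics/h1.png")
W=(K,D,T); s=arm.get_state()
f=lambda X,Y:(200+(X-400)*.6,100+Y*.6)
# inner chamfer bottom unclear; blue top outer/inner edges near far end (z=.034) 
for l in((498,120,534,120,652,120,686,120),(501,290,535,238,652,238,683,290)):
    p=plane(W,[f(l[i],l[i+1]) for i in(0,2,4,6)],.034)-s["eef_pos"]; M=R.from_euler("xyz",s["ee_rot"]).as_matrix(); print((p@M)[:,:2].tolist())
```

```text
pred front-bottom [[343.7189 242.6708]
 [288.2262 242.6234]
 [343.7414 241.6044]
 [343.8315 237.3223]] seen (282.8,244),(345.8,244)
[[0.04426565029275981, -0.042132730454005056], [0.04428478879310433, -0.026238857775723146], [0.04432543713962796, 0.025888008243096675], [0.044330858822630506, 0.040905721848628604]]
[[-0.03578672241436271, -0.04386136137233723], [-0.010021298403840001, -0.027093743388901463], [-0.009988474277530012, 0.02728166238287402], [-0.035742036618987755, 0.042676535621553977]]
```

In the tool's units: 0.103 m / 0.5 = 0.206, 0.098 m / 0.5 = 0.196.

inch_along --steps '[{"jaw": 0.02, "d": [0, 0, 0.04]}, {"jaw": 0.02, "d": [0, 0, 0.09]}, {"jaw": 0.02, "d": [0, 0, 0.13]}, {"jaw": 0.02, "d": [0, 0, 0.16]}, {"jaw": 0.02, "d": [0, 0, 0.18]}, {"jaw": 0.02, "d": [0, 0, 0.196]}, {"jaw": 0.02, "d": [0, 0, 0.202]}, {"jaw": 0.02, "d": [0, 0, 0.206]}, {"jaw": 0.02, "d": [0, 0, 0.206]}, {"jaw": 0.02, "d": [0, 0, 0.206]}]'

```text
t: 7.05
eef_pos: [0.4921, 0.1881, 0.0563]
ee_rot: [-3.141, -0.001, -0.424]
force: [-0.5, 0.7, -4.1]
width: 0.0299
gripper_force: 35.0
```

inch_along --steps '[{"jaw": 0.02, "d": [0, 0, 0.002]}, {"jaw": 0.02, "d": [0, 0, 0.004]}, {"jaw": 0.02, "d": [0, 0, 0.006]}, {"jaw": 0.02, "d": [0, 0, 0.007]}, {"jaw": 0.02, "d": [0, 0, 0.007]}]'

```text
t: 7.47
eef_pos: [0.4916, 0.1879, 0.052]
ee_rot: [3.142, 0.0, -0.424]
force: [0.2, -0.4, -4.5]
width: 0.0299
gripper_force: 35.0
```

inch_along --steps '[{"jaw": 0.02, "d": [0, 0, 0.001]}, {"jaw": 0.02, "d": [0, 0, 0.002]}, {"jaw": 0.02, "d": [0, 0, 0.002]}]'

```text
t: 7.72
eef_pos: [0.4916, 0.1878, 0.051]
ee_rot: [3.141, 0.0, -0.424]
force: [-0.0, 0.7, -4.9]
width: 0.0302
gripper_force: 35.0
```

In the tool's units: 0.0005 m / 0.5 = 0.001.

inch_along --steps '[{"jaw": 0.02, "d": [0, 0, 0.001]}, {"jaw": 0.02, "d": [0, 0, 0.001]}, {"jaw": 0.02, "d": [0, 0, 0.001]}]'

```text
t: 7.97
eef_pos: [0.4917, 0.1878, 0.0507]
ee_rot: [-3.142, -0.0, -0.424]
force: [-0.5, 0.3, -1.5]
width: 0.0299
gripper_force: 35.0
```

inch_along --steps '[{"jaw": 0.02, "d": [0, 0, 0.001]}, {"jaw": 0.02, "d": [0, 0, 0.001]}, {"jaw": 0.02, "d": [0, 0, 0.001]}]'

```text
t: 8.22
eef_pos: [0.4918, 0.1879, 0.0507]
ee_rot: [-3.141, -0.0, -0.424]
force: [-2.6, -0.7, 5.2]
width: 0.0297
gripper_force: 35.0
```

The weight has come off and the tool sits at the expected height, so the post is on the floor. Releasing now.

inch_along --steps '[{"jaw": 0.02}, {"jaw": 0.02}]' --grip_force 8

```text
t: 8.38
eef_pos: [0.4918, 0.1879, 0.0506]
ee_rot: [-3.141, -0.0, -0.424]
force: [-3.1, -1.5, 6.3]
width: 0.0299
gripper_force: 8.0
```

inch_along --steps '[{"jaw": 0.032}, {"jaw": 0.036}, {"jaw": 0.045}, {"jaw": 0.06}, {"jaw": 0.06}, {"jaw": 0.06}, {"jaw": 0.06, "d": [0, 0, -0.04]}, {"jaw": 0.06, "d": [0, 0, -0.1]}, {"jaw": 0.06, "d": [0, 0, -0.16]}, {"jaw": 0.06, "d": [-0.02, 0, -0.22]}, {"jaw": 0.06, "d": [-0.08, 0, -0.26]}, {"jaw": 0.06, "d": [-0.14, 0, -0.26]}, {"jaw": 0.06, "d": [-0.14, 0, -0.26]}, {"jaw": 0.06, "d": [-0.14, 0, -0.26]}, {"jaw": 0.06, "d": [-0.14, 0, -0.26]}, {"jaw": 0.06, "d": [-0.14, 0, -0.26]}]'

```text
t: 9.72
eef_pos: [0.4282, 0.2164, 0.1797]
ee_rot: [3.141, 0.0, -0.424]
force: [0.7, 0.2, -0.5]
width: 0.06
gripper_force: 0.0
```

Run:
```python
from h import *
import json
s=arm.get_state(); a=camrig.grab_frame("scene");b=camrig.grab_frame("wrist");print(s["eef_pos"],s["ee_rot"])
json.dump({k:np.array(s[k]).tolist() for k in("eef_pos","ee_rot")},open("w3.json","w"));cv2.imwrite("pics/w3.png",b[:,:,::-1])
cv2.imwrite("pics/f1.png",np.hstack([cv2.resize(a[90:270,250:520],(400,267)),cv2.resize(b[50:350,120:520],(400,300))[:267]])[:,:,::-1])
```

```text
[0.4282 0.2164 0.1797] [ 3.1409  0.0001 -0.424 ]
```

View pics/f1.png

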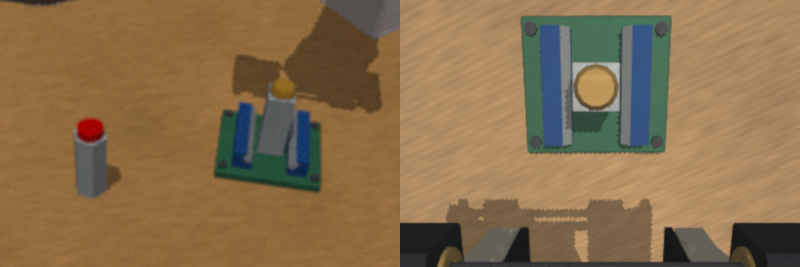

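The post stands upright in the slot: dome at (596,87) in the wrist crop, midway along the jaws with its flats parallel to them. The red hex post is still standing.

```bash
python3 -c "
from station import arm, camrig, ticket
print(ticket.job_done())"
```

```text
the job is handed in; nothing more can be done
None
```

The brass-tipped post stands upright on the slot floor, about midway along the jaws with its flats square to them; I lowered it to contact before releasing, left the other two posts alone, and handed the job in after about 10 s.

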